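Set the hacksaw guide's stop leg to the length mark and shut its cam lever

ROBOT

A 6-joint arm with a two-finger parallel gripper is mounted at the origin on a cart in front of the work surface, level with it; the furniture and walls round the work are solid. World frame = base frame: x ahead of the robot, y to its left, z up, the work surface at z = 0. Lengths are in m, angles in rad, forces in N, time in s.
With the tool pointing down it reaches from about 0.3 to 0.875 m from the base axis. Payload 6.4 kg.
Tool frame: the origin (TCP) lies at the very end of the fingers, on their centre line; the grasp point (between the pads) lies 19 mm behind it; z points along the fingers, y is the line along which they close (so a half turn about z gives the same grasp; the last joint's range is limited). The gripper opens to 85 mm and grips with 20 to 120 N. Pads are 22 mm wide; open, the fingers measure 114 mm over their backs; the gripper's body (76 mm by 85 mm) begins 54 mm behind the grasp point. The pads swing forward as they close: fully open they stand 13 mm farther back than shut.
Start: joints at [0.913, 0.181, 1.607, -0, 1.354, -0.206], TCP at [0.251, 0.517, 0.231] pointing down, gripper open.
Joint ranges: [-2.99, 2.99], [-0.89, 2.07], [0.3, 2.58], [-1.14, 4.28], [0, 2.63], [-3.12, 3.12]. Speed limits (rad/s): [2.57, 2.57, 3.01, 3.14, 3.14, 3.14].

INTERFACE

Orientations are given as a unit quaternion [w, x, y, z].
In Python, from bench import ctrl gives the robot as it stands.
- The arm moves only by the tool jog_arm, never from a script. Its argument "series" is a list that holds one entry, the list of rows, each a list of 7 numbers: the shift along the tool's x, y, z in mm, then the turn, a rotation vector about the tool's x, y, z in rad, then the finger opening in mm, from 0 to 85.4. In form: [[[tx, ty, tz, rx, ry, rz, gripper], ...]]. A call has exactly 10 rows; each row shifts and turns the commanded pose from where the row before left it, along the tool's axes as they then stand; what a row does not reach is not made up. A row lasts 1/10 s, in which the tool goes at most 50 mm and 8.59 degrees, less where a joint would pass 70% of its speed; a pose out of reach is approached as far as the arm can. A call with a gripper value outside its range is refused whole. The fingers move at their own pace and stop on an object; the grip force is fixed at half the most. Time passes only in rows, so rows that do not move let the fingers close, or fill a call up. It gives the time, the measured TCP pose, the force, the opening and the grip force at its end, in the units of the state.
- ctrl.get_obs(): the state, without advancing time (a new reading comes with each control period).
- ctrl.camera(name): name is "scene" or "top" or "wrist"; returns a dict with "frame" (384x512x3 uint8, blue, green, red), "z_map" (384x512 float32, m along the optical axis (not along the pixel's ray), 0 where there is no reading), "fx", "fy", "cx", "cy" (pixels), "xyz" and "rotation" of the camera in the world. Camera axes: x right, y down, z forward; pixel columns grow to the right and rows downward; lengths in m; the calibration is good to about 2 mm. A picture is of the moment at which its call begins.
- ctrl.hand_in(): hands the job in; it is judged then, once.
The state is a dict: "time_s": time; "q": joint angles; "dq": joint speeds; "joint_efforts": joint torques, N m; "eef_pos": TCP position; "eef_rot": TCP orientation; "wrist_force": force on the tool from outside, world axes, zero at the start; "torque": the same for the moment, N m; "opening": opening from 0.0 (shut) to 1.0 (fully open); "grasp_force": force on a finger pad.
Only numpy, scipy, OpenCV 4.12 (cv2) and the standard library are available. Lean on these libraries where they do the work, as an engineer would, in place of code of your own. Each camera call takes 0.05 s, during which the arm holds its last target. There are 200 camera calls.

TASK

A steel bar lies in the trough of the blue hacksaw guide, waiting to be cut to length. Take the guide's sliding stop leg by the red ball of its raised cam lever, slide it up to the bar and gently push the bar on with it until the leg's red pointer stands at the black line of the yellow length mark; then, holding the leg there, swing the lever down until it is fully home. Finish still gripping the red ball of the shut lever, with the leg on the mark and the bar's end against it, and leave the other things on the bench alone.

Things in the scene. Friction and masses are not known exactly. Their poses are not given: they have to be found in the camera images.
- saw_guide: hacksaw guide fixed to the bench: blue base 165 x 300 x 10 mm, long side along its y; from its -x (robot) side: black ledge with steel rule, V trough for the bar (axis at x = -35 mm, 30 mm up), aluminium rail (x = +30 mm, top 46 mm up). Origin: underside, mid-length, between trough and rail; z up. Four posts 65 mm tall astride the trough make the saw slot at y = -100 mm.
- stop_leg: grey stop leg: carriage 46 x 44 mm on the rail, 82 mm tall, with an arm over the trough and a round steel toe that bears on the bar's end. Origin: centre of the toe's bearing face, on the bar's axis; axes as the guide's. It only slides along the guide's y: push it toward -y (to the saw slot), 160 mm travel; 3 N of friction holds it where it is left. The carriage is behind (+y of) the face.
- leg_pointer (a point): edge of the red pointer on the leg, over the rule, in line with the toe's bearing face (same y in the guide's frame)
- knob (a point): centre of the red ball, 26 mm across, on the end of the cam lever's 9 mm stem, 75 mm from the hinge; 22 mm behind (+y of) the toe's face. Gripped from above by its two sides along the guide's y, it carries the leg along the rail and turns between the fingers as the lever swings. Shut, it is 87 mm up and the leg's arm beneath 60 mm: keep fingertips within 24 mm below its centre.
- cam_lever (a joint): angle of the cam lever, rad: 0 = shut, fully home; it grows as the ball swings up and away from the robot, to 1.15 = wide open. Hinge along the guide's y, at guide x = +30 mm, 72 mm up. Ball at guide x = 30 - 75 cos(0.20 + angle) mm, height 72 + 75 sin(0.20 + angle) mm. About 2 N at the ball moves it, more when nearly shut; it stays where left. Shut, its shoe locks the leg on the rail.
- length_mark: yellow clip 12 mm wide on the rule ledge with a black line across its top: the length mark. Origin: on the line, at the rule's face; axes as the guide's. Always further along (-y) than the bar's end at the start.
- steel_bar: round steel bar, 20 mm in diameter, 170 mm long, about 0.4 kg, lying loose along the trough. Origin: on its axis, mid-length; its y runs along it. It slides along the trough with a few newtons of friction.
- bar_end (a point): centre of the bar's end that faces the stop leg (+y end)
- tape_measure: yellow tape measure 38 x 78 x 64 mm standing on the front of the bench, a bystander. Origin: centre of underside
- marker_pen: white and red felt marker, 17 x 130 mm, lying on the front of the bench, a bystander
- screwdriver_red: red-handled screwdriver, 26 x 203 mm, lying on the front of the bench, a bystander

How it is judged:
On the way, in this order (a step that is already met when the one before it is completed fails the run):
1. the stop leg, its lever still up, bears on the bar's end (contact force between stop_leg and steel_bar above 0.5 N and value of joint cam_lever above 0.7 rad and y of bar_end in the frame of stop_leg above -0.003 m), for 0.05 s.
2. the leg, in the robot's grip and with its lever still up, has its pointer on the mark and the bar against it (y of leg_pointer in the frame of length_mark between -0.0045 and 0.0045 m and y of bar_end in the frame of stop_leg above -0.003 m and x of bar_end in the frame of stop_leg between -0.004 and 0.004 m and z of bar_end in the frame of stop_leg between -0.004 and 0.004 m and z of steel_bar in the frame of stop_leg between -0.004 and 0.004 m and value of joint cam_lever above 0.7 rad and contact force between the fingers and stop_leg above 3 N), for 0.2 s.
At the end, for the whole second after the job is handed in: The lever is fully home (within 0.06 rad) and still in the robot's grip (more than 3 N), the pointer within 4.5 mm of the mark's line, the bar lying in the trough with its end within 3 mm of the toe, all at rest (y of leg_pointer in the frame of length_mark between -0.0045 and 0.0045 m and y of bar_end in the frame of stop_leg above -0.003 m and x of bar_end in the frame of stop_leg between -0.004 and 0.004 m and z of bar_end in the frame of stop_leg between -0.004 and 0.004 m and z of steel_bar in the frame of stop_leg between -0.004 and 0.004 m and value of joint cam_lever below 0.06 rad and contact force between the fingers and stop_leg above 3 N and linear speed of stop_leg below 0.01 m/s); the arm keeps its last pose, push and grip.
It fails at once if the lever is swung down while the leg is off its mark (value of joint cam_lever below 0.5 rad and (y of leg_pointer in the frame of length_mark above 0.009 m or y of leg_pointer in the frame of length_mark below -0.009 m)).
It fails at once if the bar is rammed by the leg (contact force between stop_leg and steel_bar above 30 N).
It fails at once if a bystander is knocked aside (more than 3 cm) (distance of any of tape_measure, marker_pen, screwdriver_red from where it was at the start of the episode above 0.03 m).
It also fails if it takes over 38 s, if anything falls off the work surface, if the arm or the gripper's body presses on something with over 40 N, if the wrist force passes 120 N, or if a joint passes its speed limit or range.

## Working session

There is one attempt and no reset: what is moved stays moved. The work goes in short steps, Python scripts to look and compute and a tool call to move; the robot and the scene stay as the last step left them, time stands still between calls to the robot, and variables do not carry over. Pictures are saved under pics/ and viewed, at most 10 in all, crops included, and the job is handed in when it is done.

Besides the shell and the picture viewer there is one more tool, called as a command line: name --argument value ..., lists and objects as JSON in quotes. jog_arm: Moves the arm, as the interface text tells. Its arguments: {"type":"object","properties":{"series":{"type":"array"}},"required":["series"]}

```bash
mkdir -p pics; cat > h.py <<'E'
import numpy as np, cv2, pickle
from bench import ctrl
def snap(n,f):
    c=ctrl.camera(n); cv2.imwrite(f'pics/{f}.png',c['frame']); pickle.dump(c,open(f'pics/{f}.pkl','wb')); return c
def rot(c):
    R=np.array(c['rotation'],float)
    if R.shape==(3,3): return R
    from scipy.spatial.transform import Rotation as Ro
    return Ro.from_quat(np.r_[R[1:],R[0]]).as_matrix()
def pt(c,u,v,z=None):
    z=c['z_map'][int(round(v)),int(round(u))] if z is None else z
    return np.array(c['xyz'])+rot(c)@np.array([(u-c['cx'])/c['fx']*z,(v-c['cy'])/c['fy']*z,z])
def cloud(c):
    z=c['z_map'].astype(float); v,u=np.indices(z.shape)
    P=np.stack([(u-c['cx'])/c['fx']*z,(v-c['cy'])/c['fy']*z,z],-1)
    return P@rot(c).T+np.array(c['xyz'])
def onplane(c,u,v,h):
    d=pt(c,u,v,1.)-np.array(c['xyz']); o=np.array(c['xyz']); return o+d*(h-o[2])/d[2]
E
python3 - <<'E'
from h import *
for n in ('scene','top'):
    c=snap(n,n+'0'); print(n,c['fx'],c['cx'],c['cy'],c['xyz'],np.round(rot(c),3).tolist())
o=ctrl.get_obs(); print({k:np.round(v,3) for k,v in o.items()})
a=cv2.imread('pics/scene0.png');b=cv2.imread('pics/top0.png')
cv2.imwrite('pics/top0b.png',cv2.resize(b,(768,576),interpolation=cv2.INTER_CUBIC))
E
```

```text
scene 369.11255732109413 256.1974893761418 191.17102974419836 [ 0.09169977 -0.16625982  0.72024705] [[0.704, -0.525, 0.479], [-0.71, -0.526, 0.467], [0.007, -0.669, -0.743]]
top 418.1565928575735 246.63453853694259 184.848974083214 [0.44190884 0.24016837 0.99375604] [[-0.014, -0.997, 0.07], [-1.0, 0.013, -0.01], [0.01, -0.07, -0.998]]
{'time_s': np.float64(0.1), 'q': array([ 0.913,  0.181,  1.608,  0.   ,  1.354, -0.206]), 'dq': array([ 0.001, -0.   , -0.002, -0.001, -0.   , -0.   ]), 'joint_efforts': array([ 0.0000e+00, -4.4587e+01, -3.5224e+01, -0.0000e+00,  4.0000e-03,
        0.0000e+00]), 'eef_pos': array([0.251, 0.517, 0.23 ]), 'eef_rot': array([-0.   ,  0.224,  0.975, -0.001]), 'wrist_force': array([0.506, 0.34 , 0.382]), 'torque': array([0.039, 0.038, 0.042]), 'grasp_force': np.float64(0.0), 'opening': np.float64(1.003)}
```

View pics/top0b.png

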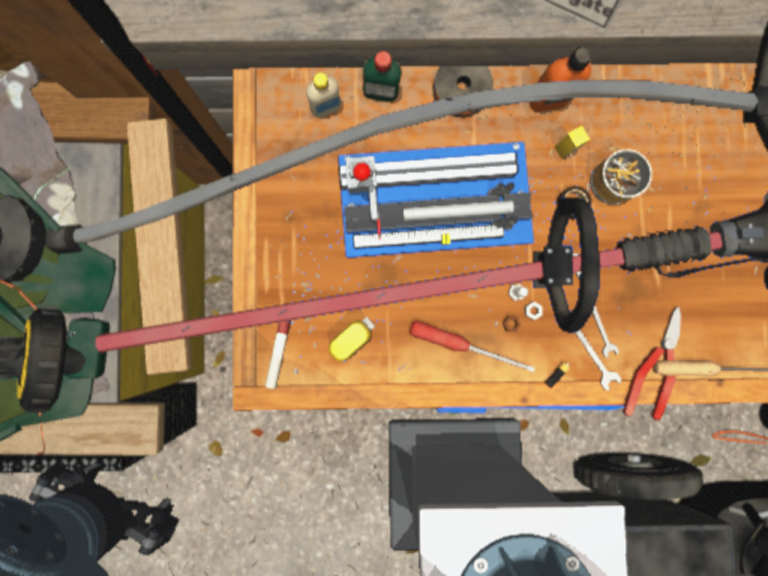

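View pics/scene0.png

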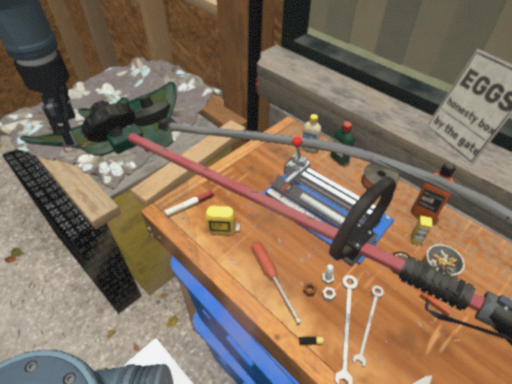

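The top view (1.5x) shows the guide with the red ball at (361,171), pointer at (379,230), yellow mark at (446,239) and bar end at about (404,212). A red shaft and a grey tube cross above the bench, so I need their heights.

```bash
python3 - <<'E'
from h import *
t=pickle.load(open('pics/top0.pkl','rb')); C=cloud(t)
def m(u,v): # 1.5x pix
    return np.round(C[int(round(v/1.5)),int(round(u/1.5))],4)
for n,l in dict(red=[(150,336),(300,311),(400,294),(500,275),(600,256)],grey=[(120,228),(180,209),(240,186),(300,160),(360,132),(420,110),(480,98),(560,90),(650,91)],loop=[(573,205),(590,260),(565,320)],base=[(352,250),(528,240),(350,158),(518,148)],ball=[(361,171)],mark=[(446,239)],bar=[(404,212),(450,210),(505,207)],ptr=[(379,230)]).items():
    for p in l: print(n,p,m(*p))
# blue base corners by mask + ball by HSV
for f in ('top0','scene0'):
    c=pickle.load(open(f'pics/{f}.pkl','rb')); hsv=cv2.cvtColor(c['frame'],cv2.COLOR_BGR2HSV); X=cloud(c)
    box=(X[...,0]>.45)&(X[...,0]<.75)&(X[...,1]>.05)&(X[...,1]<.5)&(X[...,2]<.2)
    for n,mk in dict(red=((hsv[...,0]<6)|(hsv[...,0]>174))&(hsv[...,1]>170)&(hsv[...,2]>100),yel=(abs(hsv[...,0].astype(int)-28)<6)&(hsv[...,1]>170)&(hsv[...,2]>120),blue=(abs(hsv[...,0].astype(int)-110)<12)&(hsv[...,1]>150)).items():
        k,lab,st,ce=cv2.connectedComponentsWithStats((mk&box).astype(np.uint8))
        for i in range(1,k):
            if st[i,4]>5: print(f,n,st[i],np.round(ce[i],1),np.round(np.median(X[lab==i],0),4))
    if f=='top0':
        mk=box&(abs(hsv[...,0].astype(int)-110)<12)&(hsv[...,1]>150)&(X[...,2]<.02)
        P=X[mk]; r=cv2.minAreaRect((P[:,:2]*1000).astype(np.float32)); print(r,cv2.boxPoints(r),np.median(P[:,2]))
E
```

```text
red (150, 336) [0.4249 0.5485 0.084 ]
red (300, 311) [0.4582 0.3304 0.1052]
red (400, 294) [0.4791 0.1886 0.1171]
red (500, 275) [0.5037 0.0519 0.1305]
red (600, 256) [ 0.5258 -0.0844  0.1413]
grey (120, 228) [ 0.5958  0.6276 -0.0034]
grey (180, 209) [0.6204 0.5234 0.0273]
grey (240, 186) [0.649  0.4254 0.0527]
grey (300, 160) [0.6809 0.3318 0.0772]
grey (360, 132) [0.7144 0.2423 0.1051]
grey (420, 110) [0.7404 0.1567 0.1235]
grey (480, 98) [0.7525 0.0733 0.1354]
grey (560, 90) [ 0.7559 -0.0334  0.1521]
grey (650, 91) [ 0.744  -0.147   0.1753]
loop (573, 205) [ 0.5766 -0.012   0.2528]
loop (590, 260) [ 0.5088 -0.019   0.2811]
loop (565, 320) [ 0.4405 -0.0121  0.209 ]
base (352, 250) [0.5534 0.2568 0.0096]
base (528, 240) [ 0.5663 -0.0207  0.0115]
base (350, 158) [0.6891 0.2588 0.0599]
base (518, 148) [ 0.7137 -0.0088  0.0106]
ball (361, 171) [0.645  0.2408 0.1559]
mark (446, 239) [0.568  0.1121 0.0294]
bar (404, 212) [0.6092 0.1772 0.0397]
bar (450, 210) [0.611  0.1053 0.0379]
bar (505, 207) [0.6146 0.0195 0.0381]
ptr (379, 230) [0.5862 0.2137 0.0097]
top0 red [236 109  11  11  97] [
[... 451 characters left out ...]
0 blue [315 149   7   1   7] [318. 149.] [0.5938 0.06   0.01  ]
top0 blue [285 150  25   2  26] [296.9 150.4] [0.5915 0.1101 0.0097]
top0 blue [255 152  18   3  18] [263.5 152.9] [0.5859 0.1888 0.01  ]
top0 blue [274 152   9   1   9] [278. 152.] [0.588  0.154  0.0096]
top0 blue [230 155  93  16 456] [269.5 164.3] [0.5578 0.181  0.0096]
top0 blue [237 154  10   2  10] [241.5 154.7] [0.582  0.241  0.0092]
((632.4480590820312, 159.13961791992188), (161.24391174316406, 226.5166778564453), 3.595409870147705) [[544.8823   267.1192  ]
 [559.0873    41.048355]
 [720.0138    51.160034]
 [705.80884  277.2309  ]] 0.009585163461656165
scene0 red [293 137   8   9  54] [296.7 140.7] [0.6408 0.2374 0.1511]
```

The ball's top is at 0.156 m, where it should be about 0.158 with the lever open. The shaft (below 0.13) and tube (below 0.12) are low near the work, but the loop handle at y≈-0.015 reaches 0.28 m. Next I'll refine the yaw and work out the move to hover.

```bash
cat >> h.py <<'E'
def comps(c,zlo=-1,zhi=.2):
    hsv=cv2.cvtColor(c['frame'],cv2.COLOR_BGR2HSV).astype(int); X=cloud(c)
    box=(X[...,0]>.5)&(X[...,0]<.76)&(X[...,1]>-.06)&(X[...,1]<.36)&(X[...,2]>zlo)&(X[...,2]<zhi)
    H,S,V=hsv[...,0],hsv[...,1],hsv[...,2]
    return X,box,dict(red=((H<6)|(H>174))&(S>150)&(V>90)&box,yel=(abs(H-28)<6)&(S>150)&(V>110)&box,blue=(abs(H-110)<12)&(S>150)&box&(X[...,2]<.02))
def sphere(P,r=.013):
    from scipy.optimize import least_squares
    return least_squares(lambda q:np.linalg.norm(P-q,axis=1)-r,np.median(P,0)-[0,0,.008],loss='soft_l1',f_scale=.001)
E
python3 - <<'E'
from h import *
for f in ('top0','scene0'):
    c=pickle.load(open(f'pics/{f}.pkl','rb')); X,b,M=comps(c)
    P=X[M['red']&(X[...,2]>.12)]; s=sphere(P); print(f,len(P),s.x,np.std(s.fun))
    if f=='top0':
        P=X[M['blue']]; r=cv2.minAreaRect((P[:,:2]*1000).astype(np.float32)); print(r)
        # bar line fit: high ridge points
        Q=X[b&(X[...,2]>.034)&(X[...,2]<.044)&(X[...,0]>.595)&(X[...,0]<.63)&(X[...,1]>.03)&(X[...,1]<.17)]
        print('bar',np.polyfit(Q[:,1],Q[:,0],1),len(Q))
        Q=X[b&(X[...,2]>.043)&(X[...,2]<.05)&(X[...,0]>.64)&(X[...,1]>.0)&(X[...,1]<.2)]
        print('rail',np.polyfit(Q[:,1],Q[:,0],1),len(Q))
E
```

```text
top0 98 [0.64848682 0.24164938 0.14419994] 0.0011308163059109391
((634.7223510742188, 124.57559204101562), (161.2523956298828, 295.5947265625), 3.676833391189575)
bar [-0.05180187  0.61750633] 453
rail [-0.06445488  0.68365966] 1038
scene0 69 [0.64659795 0.2411046  0.14194033] 0.001216439086678742
```

jog_arm --series '[[[0,0,-10,0,0,-0.129,85],[0,0,-10,0,0,-0.129,85],[0,0,-10,0,0,-0.129,85],[0,0,-10,0,0,-0.129,85],[-38,-30,0,0,0,0,85],[-38,-30,0,0,0,0,85],[-38,-30,0,0,0,0,85],[-38,-30,0,0,0,0,85],[-38,-30,0,0,0,0,85],[-38,-30,0,0,0,0,85]]]'

```text
time_s: 1.1
eef_pos: [0.4913, 0.3509, 0.2709]
eef_rot: [-0.0, -0.032, 0.999, -0.0]
wrist_force: [-0.1, 1.1, 0.7]
opening: 0.993
grasp_force: 0.0
```

jog_arm --series '[[[-38,-30,0,0,0,0,85],[-38,-30,0,0,0,0,85],[-38,-30,0,0,0,0,85],[-30,-30,0,0,0,0,85],[0,0,0,0,0,0,85],[0,0,0,0,0,0,85],[0,0,0,0,0,0,85],[0,0,0,0,0,0,85],[0,0,0,0,0,0,85],[0,0,0,0,0,0,85]]]'

```text
time_s: 2.1
eef_pos: [0.641, 0.2427, 0.2717]
eef_rot: [0.0, -0.033, 0.999, 0.0]
wrist_force: [-0.3, 0.2, -0.3]
opening: 0.996
grasp_force: 0.0
```

```bash
python3 - <<'E'
from h import *
o=ctrl.get_obs(); print(o['time_s'],o['eef_pos'],o['eef_rot'],o['q'],o['wrist_force'])
c=snap('wrist','w1'); print(c['xyz'],rot(c).round(3).tolist())
X,b,M=comps(c)
P=X[M['red']&(X[...,2]>.12)]
if len(P): s=sphere(P); print(len(P),s.x,np.std(s.fun))
cv2.imwrite('pics/w1b.png',cv2.resize(c['frame'],(768,576),interpolation=cv2.INTER_CUBIC))
E
```

```text
2.1 [0.64097278 0.24272182 0.27167297] [ 2.27208493e-04 -3.27952485e-02  9.99462065e-01  3.03264897e-05] [ 1.89265328e-01  3.96425524e-01  1.25575580e+00 -1.09347764e-05
  1.48895302e+00 -1.44713237e+00] [-0.25274356  0.1751969  -0.2870607 ]
[0.57387217 0.23785026 0.41379667] [[-0.067, 0.962, 0.265], [0.998, 0.064, 0.019], [0.001, 0.266, -0.964]]
415 [0.64734965 0.24263161 0.14387584] 0.0005327233723334827
```

View pics/w1b.png

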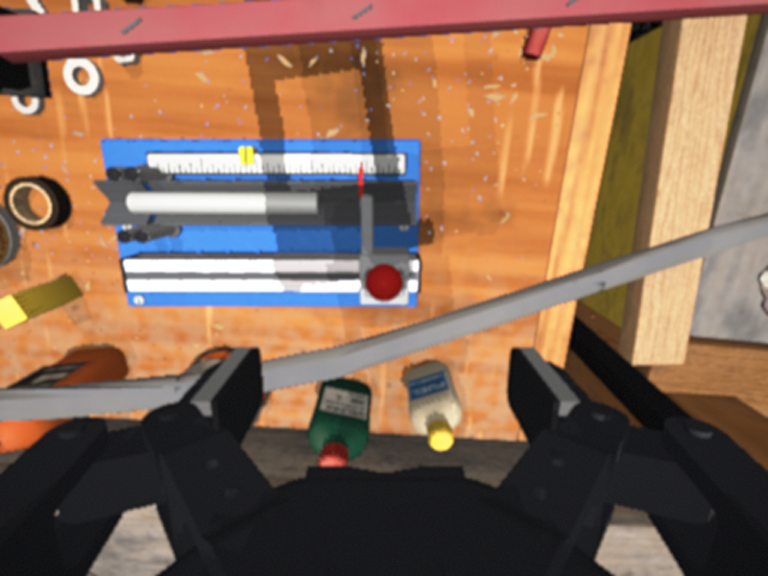

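Wrist view (1.5x): ball at (384,282), pointer at (361,180), mark at (246,155), bar end at (316,203). All three views put the ball at about (0.647, 0.242, 0.144). I'll descend and grip.

jog_arm --series '[[[-6,0,25,0,0,0,85],[0,0,36,0,0,0,85],[0,0,36,0,0,0,85],[0,0,30,0,0,0,85],[0,0,20,0,0,0,85],[0,0,0,0,0,0,85],[0,0,0,0,0,0,40],[0,0,0,0,0,0,30],[0,0,0,0,0,0,15],[0,0,0,0,0,0,15]]]'

```text
time_s: 3.15
eef_pos: [0.6483, 0.2424, 0.1258]
eef_rot: [0.001, -0.032, 0.999, 0.0]
wrist_force: [0.4, -0.3, -0.3]
opening: 0.321
grasp_force: 0.0
```

```bash
python3 - <<'E'
from h import *
c=pickle.load(open('pics/w1.pkl','rb')); X,b,M=comps(c)
yaw=.064; gx=np.array([np.cos(yaw),np.sin(yaw)]); gy=np.array([-np.sin(yaw),np.cos(yaw)])
for n in('red','yel'):
    k,lab,st,ce=cv2.connectedComponentsWithStats(M[n].astype(np.uint8))
    for i in range(1,k):
        if st[i,4]>6: P=X[lab==i]; print(n,st[i],ce[i].round(1),np.median(P,0).round(4),'gy range',np.round([(P[:,:2]@gy).min(),(P[:,:2]@gy).max()],4))
crop=c['frame'][85:205,140:290]; cv2.imwrite('pics/w1c.png',cv2.resize(crop,(750,600),interpolation=cv2.INTER_CUBIC))
for f in('top0','scene0'):
  c2=pickle.load(open(f'pics/{f}.pkl','rb'))
E
```

```text
red [239 112   3  19  45] [240. 122.] [0.5858 0.218  0.0496] gy range [0.1771 0.1816]
red [244 177  24  23 415] [255.6 187.6] [0.6438 0.2422 0.1539] gy range [0.1889 0.212 ]
yel [160  99  10  10  73] [164.1 102.9] [0.5683 0.114  0.0282] gy range [0.0719 0.0829]
```

View pics/w1c.png

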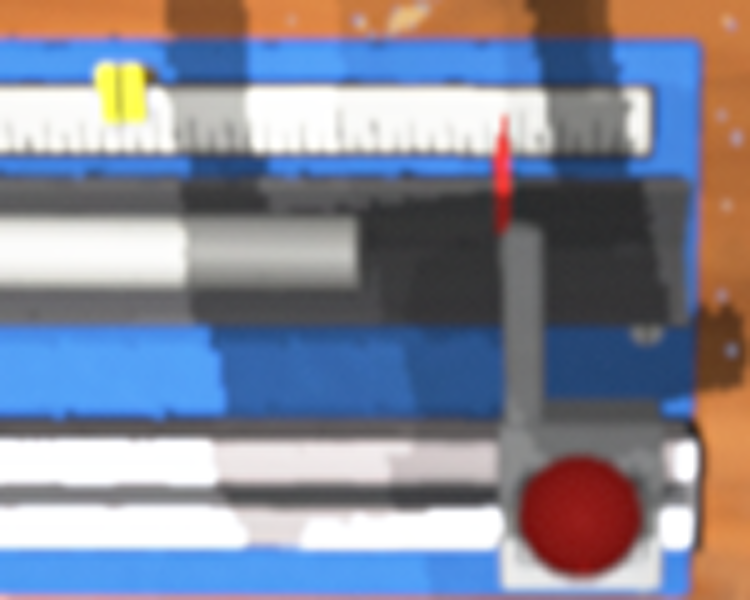

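Crop (5x, offset 140,85): the mark line is at x≈121, the pointer's edge at about 499 and the bar's end at about 357. So the leg has roughly 100 mm to travel and meets the bar after about 38 mm. I'll wait for the grip, then make the first slide.

jog_arm --series '[[[0,0,0,0,0,0,15],[0,0,0,0,0,0,15],[0,0,0,0,0,0,15],[0,0,0,0,0,0,15],[0,-2,0,0,0,0,15],[0,-4,0,0,0,0,15],[0,-5,0,0,0,0,15],[0,-5,0,0,0,0,15],[0,-3,0,0,0,0,15],[0,-1,0,0,0,0,15]]]'

```text
time_s: 4.15
eef_pos: [0.6494, 0.223, 0.126]
eef_rot: [0.001, -0.032, 0.999, 0.001]
wrist_force: [-1.5, 2.9, 5.8]
opening: 0.272
grasp_force: 58.5
```

```bash
cat >> h.py <<'E'
yaw=.064; gx=np.array([np.cos(yaw),np.sin(yaw)]); gy=np.array([-np.sin(yaw),np.cos(yaw)])
E
python3 - <<'E'
from h import *
c=pickle.load(open('pics/w1.pkl','rb'))
for n,u,v,h in (('barend',211.4,134.5,.040),('ptr',239.6,118,.0496),('line',164.2,103,.0285)): p=onplane(c,u,v,h); print(n,p.round(4),p[:2]@gy)
o=ctrl.get_obs(); print(o['eef_pos'],o['grasp_force'],o['wrist_force'],o['opening'])
c=snap('wrist','w2'); X,b,M=comps(c)
for n in('red','yel'):
    k,lab,st,ce=cv2.connectedComponentsWithStats(M[n].astype(np.uint8))
    for i in range(1,k):
        if st[i,4]>6: P=X[lab==i]; print(n,st[i],ce[i].round(1),np.median(P,0).round(4),'gy range',np.round([(P[:,:2]@gy).min(),(P[:,:2]@gy).max()],4))
cv2.imwrite('pics/w2b.png',cv2.resize(c['frame'],(768,576),interpolation=cv2.INTER_CUBIC))
E
```

```text
barend [0.6049 0.1802 0.04  ] 0.14112999969513246
ptr [0.5808 0.2173 0.0496] 0.17972367349184884
line [0.5685 0.1144 0.0285] 0.07777480690954894
[0.64935086 0.22299927 0.12596235] 58.52343142032623 [-1.4858256   2.88228667  5.7897693 ] 0.2723889990985286
red [228  96   5  38 142] [230. 117.] [0.587  0.1985 0.0494] gy range [0.1559 0.1622]
red [ 233  226   48   50 1955] [256.5 250.5] [0.6431 0.2224 0.1533] gy range [0.1695 0.1922]
yel [122  79  16  18 231] [130.3  87.3] [0.5681 0.1146 0.0282] gy range [0.071 0.083]
```

View pics/w2b.png

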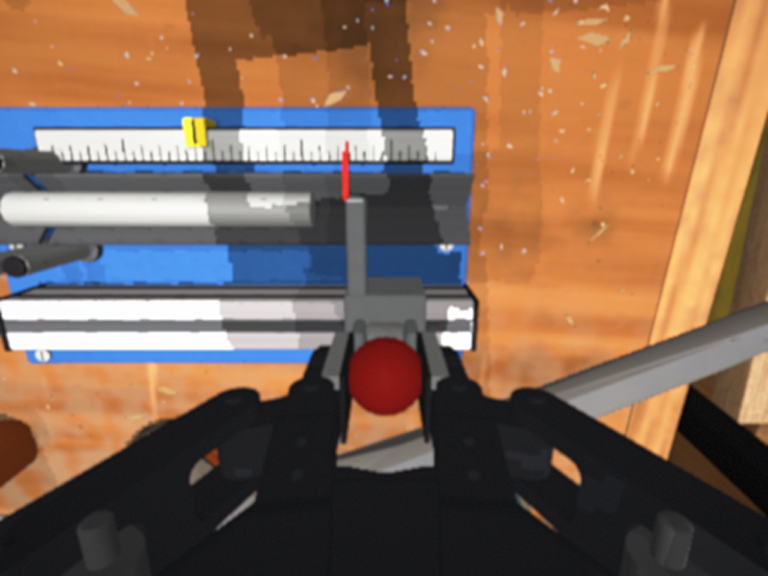

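The ball is held, and the leg moved 19 mm with it. Pointer gy≈0.159, bar end ≈0.141, mark ≈0.0778, so contact is about 18 mm away. I'll approach slowly.

jog_arm --series '[[[0,-3,0,0,0,0,15],[0,-4,0,0,0,0,15],[0,-3,0,0,0,0,15],[0,-2,0,0,0,0,15],[0,-1.5,0,0,0,0,15],[0,-1.5,0,0,0,0,15],[0,-1.5,0,0,0,0,15],[0,-1.5,0,0,0,0,15],[0,-1.5,0,0,0,0,15],[0,-1.5,0,0,0,0,15]]]'

```text
time_s: 5.2
eef_pos: [0.6506, 0.203, 0.126]
eef_rot: [0.001, -0.032, 0.999, 0.001]
wrist_force: [-1.1, 7.0, 5.4]
opening: 0.267
grasp_force: 58.6
```

jog_arm --series '[[[0,-1.5,0,0,0,0,15],[0,-1.5,0,0,0,0,15],[0,-2,0,0,0,0,15],[0,-2.5,0,0,0,0,15],[0,-3,0,0,0,0,15],[0,-3,0,0,0,0,15],[0,-3,0,0,0,0,15],[0,-3,0,0,0,0,15],[0,-3,0,0,0,0,15],[0,-3,0,0,0,0,15]]]'

```text
time_s: 6.2
eef_pos: [0.6523, 0.1779, 0.126]
eef_rot: [0.001, -0.032, 0.999, 0.002]
wrist_force: [-1.7, 6.5, 4.6]
opening: 0.271
grasp_force: 58.6
```

jog_arm --series '[[[0,-3,0,0,0,0,15],[0,-3,0,0,0,0,15],[0,-3,0,0,0,0,15],[0,-3,0,0,0,0,15],[0,-3,0,0,0,0,15],[0,-2,0,0,0,0,15],[0,-1.5,0,0,0,0,15],[0,-1,0,0,0,0,15],[0,0,0,0,0,0,15],[0,0,0,0,0,0,15]]]'

```text
time_s: 7.2
eef_pos: [0.6535, 0.1583, 0.1259]
eef_rot: [0.001, -0.032, 0.999, 0.001]
wrist_force: [-2.3, 5.9, 5.8]
opening: 0.273
grasp_force: 58.6
```

```bash
cat > look.py <<'E'
from h import *
import sys
f=sys.argv[1]
o=ctrl.get_obs(); p=o['eef_pos']; print(o['time_s'],p,o['grasp_force'],o['wrist_force'],'ptr gy from tcp',p[:2]@gy-.022)
c=snap('wrist',f); X,b,M=comps(c)
for n in('red','yel'):
    k,lab,st,ce=cv2.connectedComponentsWithStats(M[n].astype(np.uint8))
    for i in range(1,k):
        if st[i,4]>6: P=X[lab==i]; print(n,st[i],ce[i].round(1),np.median(P,0).round(4),'gy range',np.round([(P[:,:2]@gy).min(),(P[:,:2]@gy).max()],4))
cv2.imwrite(f'pics/{f}b.png',cv2.resize(c['frame'][50:210,60:330],(800,474),interpolation=cv2.INTER_CUBIC))
E
python3 look.py w3
```

```text
7.2 [0.65350223 0.15827904 0.12593011] 58.59843850135803 [-2.32667762  5.92274904  5.81334442] ptr gy from tcp 0.09415940055309746
red [228  95   5  39 141] [230.1 116.2] [0.5905 0.1337 0.0493] gy range [0.0919 0.0974]
red [ 233  226   48   50 1953] [256.6 250.5] [0.6471 0.1577 0.1533] gy range [0.1046 0.1272]
yel [201  79  16  18 197] [208.7  87.6] [0.5685 0.1142 0.0284] gy range [0.0707 0.0824]
```

View pics/w3b.png

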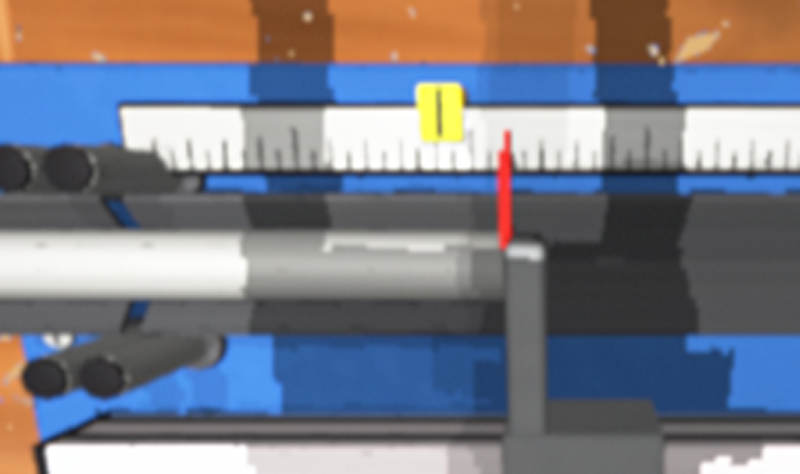

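The bar's end is now against the toe at crop (505,265), the pointer's edge is at x≈503 and the mark line at 440. About 16.5 mm remain.

jog_arm --series '[[[0,-1.5,0,0,0,0,15],[0,-2.5,0,0,0,0,15],[0,-3,0,0,0,0,15],[0,-3,0,0,0,0,15],[0,-2.5,0,0,0,0,15],[0,-2,0,0,0,0,15],[0,-1,0,0,0,0,15],[0,-0.5,0,0,0,0,15],[0,0,0,0,0,0,15],[0,0,0,0,0,0,15]]]'

```text
time_s: 8.25
eef_pos: [0.6546, 0.1425, 0.126]
eef_rot: [0.001, -0.032, 0.999, 0.001]
wrist_force: [-1.7, 6.1, 5.9]
opening: 0.268
grasp_force: 58.6
```

```bash
python3 look.py w4; python3 - <<'E'
from h import *
c=pickle.load(open('pics/w4.pkl','rb'))
# line u: darkest column in clip; pointer left/right edges
X,b,M=comps(c); ys,xs=np.where(M['yel'])
g=c['frame'][int(ys.min())+3:int(ys.max())-2,xs.min()-3:xs.max()+4].astype(int)
print(xs.min()-3,g[...,2].mean(0).round(),g[...,1].mean(0).round())
for r in (105,112,120): 
    q=np.where(M['red'][r])[0]; print(r,q, [round(onplane(c,u,r,.0495)[:2]@gy,4) for u in (q.min()-.5,q.max()+.5)])
v=ys.mean(); print(v,[round(onplane(c,u,v,.0285)[:2]@gy,4) for u in range(xs.min(),xs.max()+1)])
E
```

```text
8.25 [0.65455791 0.14245987 0.12597302] 58.606674671173096 [-1.66002466  6.08005485  5.90135356] ptr gy from tcp 0.07830509398490523
red [228  97   5  36 136] [230.  116.5] [0.5919 0.1179 0.0494] gy range [0.0761 0.0815]
red [ 233  226   48   50 1948] [256.6 250.6] [0.6482 0.1419 0.1532] gy range [0.0887 0.1114]
yel [221  79  14  18 212] [227.7  87.2] [0.5683 0.1137 0.0283] gy range [0.0713 0.0821]
218 [190. 207. 239. 253. 254. 254. 255. 252. 182. 117. 203. 255. 255. 252.
 253. 254. 248. 200. 164. 162.] [204. 212. 239. 253. 254. 254. 255. 252. 178. 112. 201. 254. 253. 251.
 253. 254. 238. 184. 168. 174.]
105 [229 230 231] [np.float64(0.0791), np.float64(0.0814)]
112 [229 230 231] [np.float64(0.079), np.float64(0.0813)]
120 [228 229 230 231 232] [np.float64(0.078), np.float64(0.0819)]
87.22641509433963 [np.float64(0.0713), np.float64(0.0722), np.float64(0.073), np.float64(0.0738), np.float64(0.0746), np.float64(0.0754), np.float64(0.0763), np.float64(0.0771), np.float64(0.0779), np.float64(0.0787), np.float64(0.0795), np.float64(0.0804), np.float64(0.0812), np.float64(0.082)]
```

View pics/w4b.png

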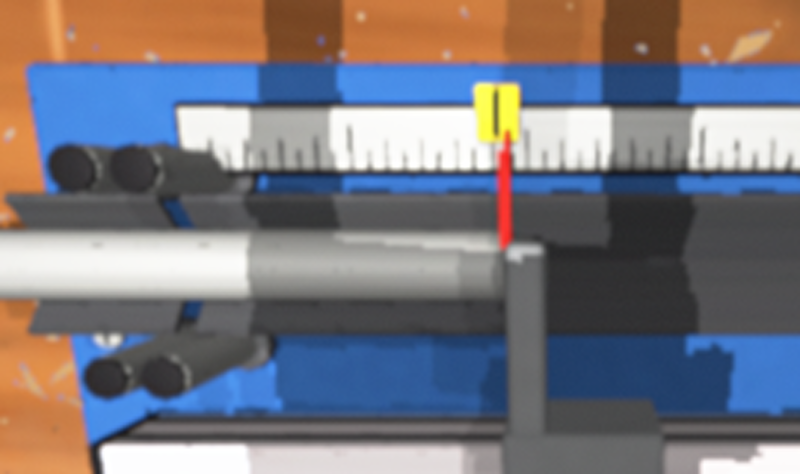

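The pointer is about 2 mm short: the mark line is at gy≈0.0761 and the pointer's edge at 0.078. I'll nudge it on and check the bar contact closely.

jog_arm --series '[[[0,-0.5,0,0,0,0,15],[0,-0.5,0,0,0,0,15],[0,-0.5,0,0,0,0,15],[0,-0.5,0,0,0,0,15],[0,0,0,0,0,0,15],[0,0,0,0,0,0,15],[0,0,0,0,0,0,15],[0,0,0,0,0,0,15],[0,0,0,0,0,0,15],[0,0,0,0,0,0,15]]]'

```text
time_s: 9.3
eef_pos: [0.6547, 0.1405, 0.1259]
eef_rot: [0.001, -0.032, 0.999, 0.001]
wrist_force: [-2.1, 6.8, 5.7]
opening: 0.27
grasp_force: 58.6
```

```bash
python3 look.py w5; python3 - <<'E'
from h import *
c=pickle.load(open('pics/w5.pkl','rb'));a=pickle.load(open('pics/w3.pkl','rb'))
f=lambda c:cv2.resize(c['frame'][70:150,190:250],(390,520),interpolation=cv2.INTER_CUBIC)
cv2.imwrite('pics/w5c.png',np.hstack([f(a),f(c)]))
X,b,M=comps(c); ys,xs=np.where(M['yel'])
g=c['frame'][ys.min()+3:ys.max()-6,xs.min():xs.max()+1,1].mean(0); w=np.clip(230-g,0,None); w[:3]=0;w[-3:]=0
u=(w*np.arange(len(w))).sum()/w.sum()+xs.min(); print('line',u,onplane(c,u,87,.0285)[:2]@gy,'ptr',onplane(c,228,118,.0495)[:2]@gy)
E
```

```text
9.3 [0.65465456 0.14054121 0.12594559] 58.609853982925415 [-2.09074293  6.77292199  5.72870329] ptr gy from tcp 0.0763841882345336
red [228  97   5  36 139] [230.1 116. ] [0.5916 0.1161 0.0493] gy range [0.074  0.0797]
red [ 233  226   48   50 1949] [256.6 250.5] [0.6484 0.14   0.1533] gy range [0.0868 0.1095]
yel [223  79  15  18 216] [230.   87.1] [0.5682 0.1135 0.0283] gy range [0.0711 0.0822]
line 229.3609865470852 0.07630049813082548 ptr 0.0765632881980675
```

View pics/w5c.png

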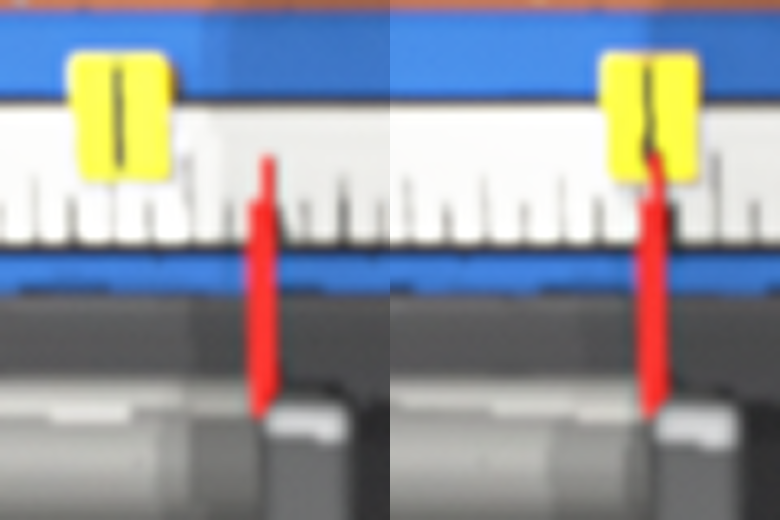

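The pointer edge meets the line (right panel, x≈650 for both), 0.1 to 0.3 mm off, and the bar still touches the toe. Now I'll swing the lever along its arc, first half.

jog_arm --series '[[[4.2,0,1.1,0,0,0,15],[4.1,0,1.3,0,0,0,15],[4.1,0,1.5,0,0,0,15],[3.9,0,1.8,0,0,0,15],[3.8,0,2.0,0,0,0,15],[3.7,0,2.2,0,0,0,15],[3.6,0,2.4,0,0,0,15],[3.4,0,2.6,0,0,0,15],[3.3,0,2.8,0,0,0,15],[3.1,0,3.0,0,0,0,15]]]'

```text
time_s: 10.35
eef_pos: [0.6159, 0.1376, 0.1067]
eef_rot: [-0.001, -0.032, 0.999, 0.001]
wrist_force: [-30.3, 2.2, 38.6]
opening: 0.217
grasp_force: 56.1
```

```bash
python3 look.py w6; python3 - <<'E'
from h import *
c=pickle.load(open('pics/w6.pkl','rb')); X,b,M=comps(c)
P=X[M['red']&(X[...,2]>.09)]; s=sphere(P); print('ball',s.x,s.x[:2]@gy-.022,np.std(s.fun))
E
```

```text
10.35 [0.61591332 0.13759223 0.10674595] 56.1076158285141 [-30.31138323   2.24540167  38.61041391] ptr gy from tcp 0.0759189847025716
red [227 146   5  41 142] [229.1 167.2] [0.589  0.1154 0.0495] gy range [0.076  0.0791]
red [ 234  263   46   52 1911] [256.5 288.5] [0.624  0.1379 0.1423] gy range [0.0874 0.1116]
yel [222 127  16  20 247] [229.5 135.8] [0.5668 0.1133 0.0282] gy range [0.0708 0.0825]
ball [0.63130389 0.13848805 0.13334687] 0.07582865388818463 0.0007515125837381822
```

The ball reads (0.631, 0.133), but the grasp point is at (0.616, 0.126) and the wrist force has risen, so the ball is slipping in the grip. I'll look before going on.

```bash
python3 - <<'E'
from h import *
c=pickle.load(open('pics/w6.pkl','rb')); s=snap('scene','s6')
a=cv2.resize(c['frame'][120:384,120:400],(424,400),interpolation=cv2.INTER_CUBIC)
from h import *
# project TCP into scene
p=np.array([.625,.138,.13]); q=rot(s).T@(p-np.array(s['xyz'])); u=s['fx']*q[0]/q[2]+s['cx']; v=s['fy']*q[1]/q[2]+s['cy']; print(u,v)
u,v=int(u),int(v); b=s['frame'][max(0,v-50):v+40,u-42:u+42]; b=cv2.resize(b,(373,400),interpolation=cv2.INTER_CUBIC)
cv2.imwrite('pics/m6.png',np.hstack([a,b]))
print(ctrl.get_obs()['wrist_force'],ctrl.get_obs()['torque'])
E
```

```text
324.59091264074607 171.26481442292697
[-7.59842965  3.87808903  7.01146974] [0.44566529 0.99371702 0.08182227]
```

View pics/m6.png

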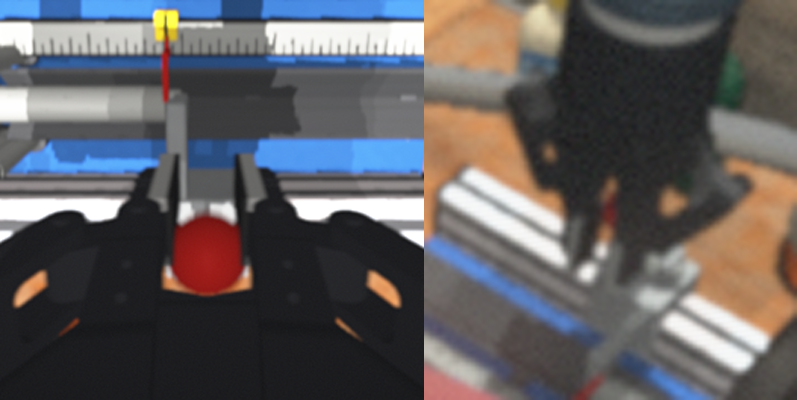

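The ball has slid to the far (+x) edge of the pads: the lever lagged about 0.2 rad behind the hand. Step 2 should already be met and friction holds the leg, so I'll open a little, re-centre on the ball and regrip. After that I'll swing more slowly.

jog_arm --series '[[[0,0,0,0,0,0,45],[0,0,0,0,0,0,45],[0,0,0,0,0,0,45],[-4,0,-2,0,0,0,45],[-6,0,-3,0,0,0,45],[-5,0,-2.5,0,0,0,45],[0,0,0,0,0,0,45],[0,0,0,0,0,0,45],[0,0,0,0,0,0,45],[0,0,0,0,0,0,45]]]'

```text
time_s: 11.45
eef_pos: [0.6317, 0.137, 0.1109]
eef_rot: [-0.0, -0.032, 0.999, -0.0]
wrist_force: [-0.2, -0.1, 0.5]
opening: 0.527
grasp_force: 0.0
```

```bash
cat > ball.py <<'E'
from h import *
import sys
f=sys.argv[1]; o=ctrl.get_obs(); p=o['eef_pos']; c=snap('wrist',f); X,b,M=comps(c)
k,lab,st,ce=cv2.connectedComponentsWithStats(M['red'].astype(np.uint8)); st[0,4]=0; P=X[lab==st[:,4].argmax()]
s=sphere(P); B=s.x; th=np.arcsin(np.clip((B[2]-.072)/.075,-1,1))
print(o['time_s'],'tcp',p.round(4),'ball',B.round(4),'fit',np.std(s.fun).round(4),'lever',(th-.2).round(3),'ptr gy ball/tcp',B[:2]@gy-.022,p[:2]@gy-.022)
print('grip offset: gx',(B[:2]-p[:2])@gx,'gy',(B[:2]-p[:2])@gy,'z',B[2]-p[2]-.019,'F',o['wrist_force'].round(1),o['grasp_force'],o['opening'])
for i in range(1,k):
    if 20<st[i,4]<400: Q=X[lab==i]; print('ptr',ce[i].round(1),np.median(Q[:,:2]@gy).round(4))
Q=X[M['yel']]; print('mark',np.median(Q[:,:2]@gy).round(4))
E
python3 ball.py w7
```

```text
11.45 tcp [0.6317 0.137  0.1109] ball [0.6358 0.1388 0.1362] fit 0.0005 lever 0.827 ptr gy ball/tcp 0.07584403149490906 0.07432435566506213
grip offset: gx 0.004194903416834658 gy 0.0015196758298469497 z 0.006321974988165103 F [-0.2 -0.1  0.5] 0.0 0.5266709191648022
ptr [231.3 146.6] 0.0775
mark 0.077
```

jog_arm --series '[[[-2,0.8,-3,0,0,0,45],[-2.2,0.7,-3.3,0,0,0,45],[0,0,0,0,0,0,45],[0,0,0,0,0,0,30],[0,0,0,0,0,0,15],[0,0,0,0,0,0,15],[0,0,0,0,0,0,15],[0,0,0,0,0,0,15],[0,0,0,0,0,0,15],[0,0,0,0,0,0,15]]]'

```text
time_s: 12.5
eef_pos: [0.636, 0.139, 0.1176]
eef_rot: [-0.0, -0.032, 0.999, 0.0]
wrist_force: [-3.0, 2.5, 5.4]
opening: 0.271
grasp_force: 58.6
```

```bash
python3 ball.py w8
```

```text
12.5 tcp [0.636  0.139  0.1176] ball [0.6356 0.1388 0.1361] fit 0.0005 lever 0.824 ptr gy ball/tcp 0.07586268873826083 0.07600466661482172
grip offset: gx -0.00042772564682443093 gy -0.00014197787656092657 z -0.0005465984361671082 F [-3.   2.5  5.4] 58.57117831707001 0.2705869567003508
ptr [229.7 139.8] 0.0776
mark 0.0773
```

The grip is centred again (within 0.5 mm). Short, slow test swing:

jog_arm --series '[[[1.3,0,0.8,0,0,0,15],[1.3,0,0.9,0,0,0,15],[1.3,0,0.9,0,0,0,15],[1.3,0,1.0,0,0,0,15],[1.3,0,1.0,0,0,0,15],[1.3,0,1.0,0,0,0,15],[1.3,0,1.0,0,0,0,15],[0,0,0,0,0,0,15],[0,0,0,0,0,0,15],[0,0,0,0,0,0,15]]]'

```text
time_s: 13.55
eef_pos: [0.6284, 0.1384, 0.1123]
eef_rot: [0.002, -0.032, 0.999, 0.0]
wrist_force: [-2.2, 1.4, 8.3]
opening: 0.265
grasp_force: 58.8
```

```bash
python3 ball.py w9
```

```text
13.55 tcp [0.6284 0.1384 0.1123] ball [0.628  0.1383 0.1308] fit 0.0005 lever 0.702 ptr gy ball/tcp 0.07588325853730232 0.07595417937171539
grip offset: gx -0.00043664550605323983 gy -7.092083441305649e-05 z -0.0005207206213831521 F [-2.2  1.4  8.3] 58.8259220123291 0.2647523943477687
ptr [229.3 150.2] 0.0776
mark 0.077
```

No slip this time; the ball stays centred. Continuing slowly.

jog_arm --series '[[[1.2,0,1.1,0,0,0,15],[1.2,0,1.1,0,0,0,15],[1.2,0,1.1,0,0,0,15],[1.2,0,1.1,0,0,0,15],[1.1,0,1.1,0,0,0,15],[1.1,0,1.2,0,0,0,15],[1.1,0,1.2,0,0,0,15],[1.1,0,1.2,0,0,0,15],[1.0,0,1.2,0,0,0,15],[1.0,0,1.2,0,0,0,15]]]'

```text
time_s: 14.6
eef_pos: [0.6156, 0.1376, 0.1004]
eef_rot: [-0.0, -0.032, 0.999, -0.0]
wrist_force: [-8.6, 0.5, 11.4]
opening: 0.269
grasp_force: 63.3
```

```bash
python3 ball.py w10
```

```text
14.6 tcp [0.6156 0.1376 0.1004] ball [0.6189 0.1377 0.1224] fit 0.0005 lever 0.537 ptr gy ball/tcp 0.0758561127570504 0.0759374346552796
grip offset: gx 0.0032604259354790384 gy -8.132189822921871e-05 z 0.003002286440776967 F [-8.6  0.5 11.4] 63.25584053993225 0.26914820412474144
ptr [228.3 169.7] 0.0775
mark 0.0763
```

The ball starts to slip again as the load grows (3 mm), with the lever at 0.54. Friction alone is marginal, so I'll open, rise and press the ball down with shut fingertips, then grip it at the end.

jog_arm --series '[[[0,0,0,0,0,0,45],[0,0,0,0,0,0,45],[-1.5,0,-2,0,0,0,45],[-1,0,-15,0,0,0,45],[-1,0,-15,0,0,0,45],[0,0,-15,0,0,0,20],[0,0,0,0,0,0,0],[0,0,0,0,0,0,0],[0,0,0,0,0,0,0],[0,0,0,0,0,0,0]]]'

```text
time_s: 15.65
eef_pos: [0.6187, 0.1376, 0.1454]
eef_rot: [-0.001, -0.032, 0.999, -0.0]
wrist_force: [0.2, 0.1, 0.2]
opening: 0.004
grasp_force: 0.0
```

```bash
python3 ball.py w11
```

```text
15.65 tcp [0.6187 0.1376 0.1454] ball [0.6193 0.1378 0.1228] fit 0.0004 lever 0.544 ptr gy ball/tcp 0.0759201429652458 0.07579113674120114
grip offset: gx 0.0005887651142925045 gy 0.00012900622404463574 z -0.041605425018342565 F [0.2 0.1 0.2] 0.0 0.003796398381701769
ptr [233.5 157.5] 0.0775
mark 0.0763
```

Centred over the ball with a 9.6 mm gap. Pressing down along the arc.

jog_arm --series '[[[0,0,5,0,0,0,0],[0,0,4,0,0,0,0],[2.7,0,3,0,0,0,0],[2.5,0,3,0,0,0,0],[2.2,0,3,0,0,0,0],[2.0,0,3,0,0,0,0],[1.7,0,3,0,0,0,0],[1.5,0,3,0,0,0,0],[1.2,0,3,0,0,0,0],[1.0,0,3,0,0,0,0]]]'

```text
time_s: 16.7
eef_pos: [0.6045, 0.1367, 0.113]
eef_rot: [0.0, -0.032, 0.999, -0.0]
wrist_force: [-2.3, 0.2, 2.5]
opening: 0.001
grasp_force: 1.2
```

```bash
python3 ball.py w12
```

```text
16.7 tcp [0.6045 0.1367 0.113 ] ball [0.6047 0.1369 0.0999] fit 0.0004 lever 0.18 ptr gy ball/tcp 0.0759332968457132 0.07577926091981219
grip offset: gx 0.0001957571732015193 gy 0.0001540359259009939 z -0.03212562708297399 F [-2.3  0.2  2.5] 1.223546527326107 0.0008257820304422133
ptr [230.5 180.9] 0.0775
mark 0.0768
```

Works smoothly with 2.5 N. Finishing the press (13 mm to go, plus a little extra).

jog_arm --series '[[[0.8,0,2,0,0,0,0],[0.7,0,2,0,0,0,0],[0.6,0,2,0,0,0,0],[0.5,0,2,0,0,0,0],[0.5,0,2,0,0,0,0],[0.4,0,2,0,0,0,0],[0.2,0,1,0,0,0,0],[0,0,1,0,0,0,0],[0,0,0.5,0,0,0,0],[0,0,0,0,0,0,0]]]'

```text
time_s: 17.75
eef_pos: [0.6008, 0.1365, 0.0995]
eef_rot: [-0.0, -0.032, 0.999, -0.0]
wrist_force: [-4.7, -0.8, 8.3]
opening: 0.003
grasp_force: 3.6
```

```bash
python3 ball.py w13
```

```text
17.75 tcp [0.6008 0.1365 0.0995] ball [0.6007 0.1366 0.0866] fit 0.0035 lever -0.004 ptr gy ball/tcp 0.07589268110017935 0.07581020224999535
grip offset: gx -0.00015000271823225125 gy 8.247885018401705e-05 z -0.03194627666177688 F [-4.7 -0.8  8.3] 3.5796399414539337 0.002955680958761099
ptr [228.9 189.1] 0.0775
mark 0.0771
```

jog_arm --series '[[[0,0,0.5,0,0,0,0],[0,0,0.5,0,0,0,0],[0,0,0.5,0,0,0,0],[0,0,0.5,0,0,0,0],[0,0,0,0,0,0,0],[0,0,0,0,0,0,0],[0,0,0,0,0,0,0],[0,0,0,0,0,0,0],[0,0,0,0,0,0,0],[0,0,0,0,0,0,0]]]'

```text
time_s: 18.8
eef_pos: [0.6009, 0.1365, 0.0991]
eef_rot: [0.0, -0.032, 0.999, -0.0]
wrist_force: [-10.3, -2.0, 16.3]
opening: -0.0
grasp_force: 8.7
```

It is against the stop: 2 mm more command gave only 0.4 mm of motion and 8 N more force. Now up, open, down and grip.

jog_arm --series '[[[0,0,-10,0,0,0,0],[0,0,-18,0,0,0,0],[0,0,0,0,0,0,50],[0,0,0,0,0,0,50],[0,0,0,0,0,0,50],[0,0,0,0,0,0,50],[0,0,15,0,0,0,50],[0,0,15,0,0,0,50],[0,0,14,0,0,0,50],[0,0,11,0,0,0,50]]]'

```text
time_s: 19.8
eef_pos: [0.5997, 0.1364, 0.0672]
eef_rot: [-0.001, -0.032, 0.999, -0.0]
wrist_force: [-0.2, 0.7, 0.3]
opening: 0.585
grasp_force: 0.0
```

```bash
python3 ball.py w14
```

```text
19.8 tcp [0.5997 0.1364 0.0672] ball [0.6005 0.1366 0.0865] fit 0.005 lever -0.006 ptr gy ball/tcp 0.07588823653997015 0.07578244866527964
grip offset: gx 0.0008920869349329394 gy 0.00010578787469050677 z 0.0003371326514916041 F [-0.2  0.7  0.3] 0.0 0.5848462232326173
ptr [224.2 203.2] 0.0776
mark 0.0769
```

Lever home, grip offset under 1 mm. Closing.

jog_arm --series '[[[-0.8,0,0,0,0,0,50],[0,0,0,0,0,0,30],[0,0,0,0,0,0,15],[0,0,0,0,0,0,15],[0,0,0,0,0,0,15],[0,0,0,0,0,0,15],[0,0,0,0,0,0,15],[0,0,0,0,0,0,15],[0,0,0,0,0,0,15],[0,0,0,0,0,0,15]]]'

```text
time_s: 20.85
eef_pos: [0.6024, 0.1368, 0.0708]
eef_rot: [0.001, -0.032, 0.999, 0.0]
wrist_force: [-1.5, 1.5, 5.6]
opening: 0.267
grasp_force: 58.7
```

```bash
python3 ball.py w15; python3 - <<'E'
from h import *
c=pickle.load(open('pics/w15.pkl','rb'))
cv2.imwrite('pics/w15b.png',cv2.resize(c['frame'][120:340,120:400],(764,600),interpolation=cv2.INTER_CUBIC))
E
```

```text
20.85 tcp [0.6024 0.1368 0.0708] ball [0.6005 0.1366 0.0865] fit 0.0005 lever -0.006 ptr gy ball/tcp 0.07591248708516801 0.07595185129113213
grip offset: gx -0.0019114490015194141 gy -3.936420596412439e-05 z -0.003306537778162557 F [-1.5  1.5  5.6] 58.6753123998642 0.2672338849603189
ptr [224.3 197.5] 0.0774
mark 0.0769
```

View pics/w15b.png

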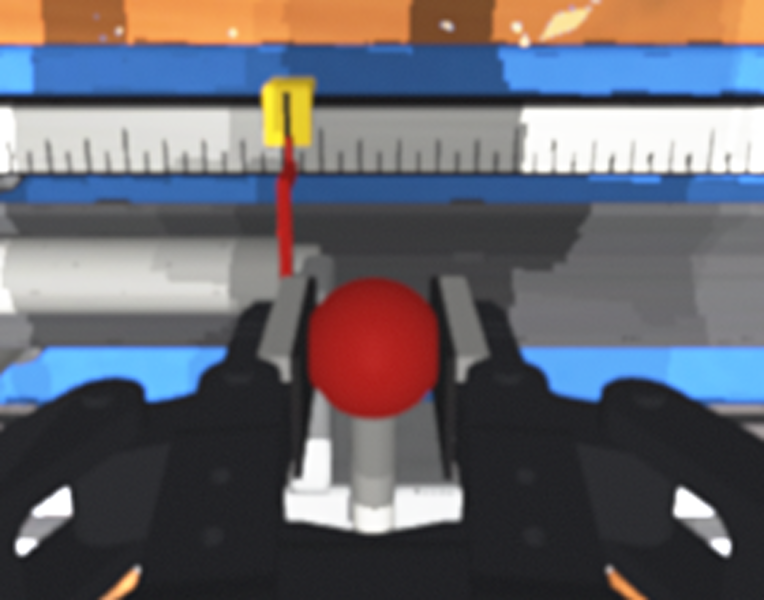

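The final view shows the lever shut with the red ball at (374,345) between the fingers. The pointer at (288,140) is on the mark's line at (287,110), and the bar's end meets the toe at about (300,260). Grip is 58.7 N and everything is at rest.

```bash
python3 -c "
from bench import ctrl
print(ctrl.hand_in())"
```

```text
the job is handed in; nothing more can be done
None
```

I handed the job in at about 21 s: the lever is fully home with the ball gripped at 59 N, the pointer is within about 1 mm of the mark and the bar's end is against the toe, but the ball slipped while swinging, so I pressed the lever down with closed fingers and re-gripped it; no verdict came back.

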